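# Shut, bar and lift the fittings chest

### The job

The small plywood drawer chest of fittings is wanted at another bench: push its open drawer fully home, then turn the wooden turn-button above it straight down so that it bars the drawer. Then take the chest by the handle on its top, lift it about 10 cm clear of the bench and hold it there level and still for two seconds, never tipping it, and finish while still holding it in the air. Leave the other things on the bench where they are.

Things in the scene. Friction and masses are not known exactly. Their poses are not given: they have to be found in the camera images.
- chest: Plywood drawer chest, 150 mm deep (its x), 210 mm wide (its y), 110 mm high without the handle, about 0.8 kg in all, standing loose on the bench (bench top at z = 0). Origin: centre of its underside. Its +x points out of its front, which carries the drawer, the knob and the turn-button; z up. Closed front face at x = +75 mm.
- handle: Carrying handle fixed on the middle of the chest's top: a squared hardwood bar 120 mm long (along the chest's y), 16 mm thick (along the chest's x) and 20 mm high, on two end blocks, with 22 mm of free height under the bar and 88 mm between the blocks. Origin on the chest's top, at the middle of the handle; axes as the chest.
- handle_middle (a point): Middle of the handle's bar, 142 mm above the chest's underside; axes as the chest.
- drawer (a joint): How far the drawer stands out of the chest, m: 0 = shut, flush with the front; starts at 0.045 to 0.080; slides along the chest's x with light friction (about 1 N, while the standing chest itself slides at about 4 to 6 N). The drawer front is 194 mm wide and spans 8 to 82 mm above the chest's underside.
- knob_face (a point): Centre of the outer end of the drawer's turned wooden knob (24 mm across, standing 22 mm out from the drawer front), 50 mm above the chest's underside, on the middle line of the front; it moves with the drawer.
- turn_button (a joint): Turn-button angle, rad: 0 = its long end points level to the chest's +y (drawer free), growing as the long end swings down; 1.57 = straight down across the drawer front (drawer barred). Starts at -0.5 (raised) to 0.2; range -0.6 to 1.75; stays where left (friction about 0.012 N m). The drawer must be within about 3 mm of flush for it to swing down over it.
- button_pivot (a point): Pivot screw of the turn-button, at the outer face of its bar: 97 mm above the chest's underside, 11 mm out from the closed front, on the middle line. The bar is 40 mm long, 14 mm wide, 8 mm thick; its long end reaches 31 mm from the pivot, its short end 9 mm; there is a 3 mm gap behind it. Axes turn with the bar.
- glue: Bystander: white glue bottle standing, 60 mm across, 170 mm high. Leave alone.
- tape: Bystander: black and steel tape measure standing on edge, 80 x 36 x 66 mm. Leave alone.
- offcut: Bystander: batten offcut lying flat, 100 x 45 x 22 mm. Leave alone.

How it is judged:
By the outcome, as a careful person would: the job done as asked, in the order asked, and still so for the second after the job is handed in, while the arm keeps its last pose, push and grip.
It also fails if it takes over 64 s, if anything falls off the work surface, if the arm or the gripper's body presses on something with over 40 N, if the wrist force passes 120 N, or if a joint passes its speed limit or range.

### The arm

A 6-joint arm with a two-finger parallel gripper is mounted at the origin on the work surface. World frame = base frame: x ahead of the robot, y to its left, z up, the work surface at z = 0. Lengths are in m, angles in rad, forces in N, time in s.
With the tool pointing down it reaches from about 0.35 to 0.975 m from the base axis. Payload 4.9 kg.
Tool frame: the origin (TCP) lies midway between the tips of the shut fingers; the grasp point (between the pads) lies 19 mm behind it; z points along the fingers, y is the line along which they close (so a half turn about z gives the same grasp; the last joint's range is limited). The gripper opens to 85 mm and grips with 20 to 120 N. Pads are 22 mm wide; open, the fingers measure 114 mm over their backs; the gripper's body (76 mm by 85 mm) begins 54 mm behind the grasp point. The pads swing forward as they close: fully open they stand 13 mm farther back than shut.
Start: joints at [-1.4, 0.053, 1.613, -0, 1.476, -0.119], TCP at [0.179, -0.599, 0.204] pointing down, gripper open.
Joint ranges: [-3.01, 3.01], [-1.01, 2.22], [0.06, 2.58], [-1.02, 4.17], [0.09, 2.62], [-3.14, 3.14]. Speed limits (rad/s): [2.57, 2.57, 3.14, 3.14, 3.14, 3.14].

### API

Orientations are given as a rotation vector (axis times angle).
In Python, from station import ctrl gives the robot as it stands.
- The arm moves only by the tool step_arm, never from a script. Its argument "targets" is a list of rows, each an object with "travel": the shift along the world's x, y, z as a fraction of full scale, a list of three; "angular": the turn, a rotation vector about the world's x, y, z as a fraction of full scale, a list of three; "gripper": the opening, from 0 (shut) to 1 (fully open). In form: [{"travel": [x, y, z], "angular": [rx, ry, rz], "gripper": gripper}, ...]. A call has 1 to 10 rows; each row is the pose to reach, as a shift and turn from the pose commanded when the call began; what a row does not reach only later rows make up. Full scale, the value 1, is 0.6 m for a shift and pi/4 rad for a turn. A row lasts 1/10 s, in which the tool goes at most 50 mm and 8.59 degrees, less where a joint would pass 70% of its speed; a pose out of reach is approached as far as the arm can. A call with a number of a shift or a turn outside -1 to 1 is refused whole. A call with a gripper value outside its range is refused whole. The fingers move at their own pace and stop on an object; "squeeze" is the grip in N (left out, the last holds). Time passes only in rows, so rows that repeat a pose let the fingers close. It gives the time, the measured TCP pose, the force, the opening and the grip force at its end, in the units of the state.
- ctrl.get_obs(): the state, without advancing time (a new reading comes with each control period).
- ctrl.get_image(name): name is "side" or "top" or "wrist"; returns a dict with "img" (400x640x3 uint8, red, green, blue), "fx", "fy", "cx", "cy" (pixels), "rvec" (rotation vector, rad) and "tvec" (3), from world to camera coordinates, as OpenCV has them. Camera axes: x right, y down, z forward; pixel columns grow to the right and rows downward; lengths in m; the calibration is good to about 2 mm. A picture is of the moment at which its call begins. There is no depth.
- ctrl.finish_job(): hands the job in; it is judged then, once.
The state is a dict: "t": time; "q": joint angles; "dq": joint speeds; "effort": joint torques, N m; "tool_pos": TCP position; "tool_rot": TCP orientation; "contact_force": force on the tool from outside, world axes, zero at the start; "wrist_torque": the same for the moment, N m; "opening": finger opening in m; "grip_force": force on a finger pad.
Only numpy, scipy, OpenCV 4.12 (cv2) and the standard library are available. Lean on these libraries where they do the work, as an engineer would, in place of code of your own. Each camera call takes 0.05 s, during which the arm holds its last target. There are 200 camera calls.

## Working session

There is one attempt and no reset: what is moved stays moved. The work goes in short steps, Python scripts to look and compute and a tool call to move; the robot and the scene stay as the last step left them, time stands still between calls to the robot, and variables do not carry over. Pictures are saved under pics/ and viewed, at most 10 in all, crops included, and the job is handed in when it is done.

Besides the shell and the picture viewer there is one more tool, called after "Request:" in YAML: its name, and indented under it one key for each argument. step_arm: Moves the arm, as the interface text tells. Its arguments: {"type":"object","properties":{"targets":{"type":"array"},"squeeze":{"type":"number"}},"required":["targets"]}

```bash
mkdir -p pics; cat > h.py <<'E'
import numpy as np, cv2, pickle
from station import ctrl
def grab(n,tag):
    d=ctrl.get_image(n); pickle.dump(d,open(f'pics/{tag}.pkl','wb'))
    cv2.imwrite(f'pics/{tag}.png',d['img'][:,:,::-1]); return d
def load(tag): return pickle.load(open(f'pics/{tag}.pkl','rb'))
def ray(d,u,v):
    R,_=cv2.Rodrigues(np.array(d['rvec'],float)); t=np.array(d['tvec'],float).ravel()
    return -R.T@t, R.T@np.array([(u-d['cx'])/d['fx'],(v-d['cy'])/d['fy'],1])
def onz(d,u,v,z):
    c,r=ray(d,u,v); return c+r*(z-c[2])/r[2]
def tri(*obs):
    A=np.zeros((3,3));b=np.zeros(3)
    for d,u,v in obs:
        c,r=ray(d,u,v); r/=np.linalg.norm(r); P=np.eye(3)-np.outer(r,r); A+=P;b+=P@c
    return np.linalg.solve(A,b)
def proj(d,p): return cv2.projectPoints(np.array(p,float).reshape(-1,1,3),np.array(d['rvec'],float),np.array(d['tvec'],float),np.array([[d['fx'],0,d['cx']],[0,d['fy'],d['cy']],[0,0,1.]]),None)[0].reshape(-1,2)
E
python3 - <<'E'
from h import *
a=grab('top','top0');b=grab('side','side0')
cv2.imwrite('pics/both0.png',cv2.resize(np.vstack([a['img'],b['img']]),(480,600))[:,:,::-1])
o=ctrl.get_obs();print(o)
for d in(a,b): print(ray(d,320,200))
E
```

```text
{'t': 0.1, 'q': array([-1.40002715e+00,  5.32961403e-02,  1.61420800e+00,  5.24223284e-06,
        1.47600345e+00, -1.18994506e-01]), 'dq': array([-1.31466529e-03, -8.48522756e-04, -2.91363390e-03,  1.37879679e-03,
       -1.35480427e-03, -3.18374972e-05]), 'effort': array([ 1.19105338e-03, -3.94900954e+01, -3.71360600e+01,  1.51418899e-06,
        3.93377995e-03, -2.95636262e-07]), 'tool_pos': array([ 0.17847454, -0.59830929,  0.20265208]), 'tool_rot': array([-3.10678384e+00, -4.53291863e-01,  6.96231236e-05]), 'contact_force': array([ 0.28169179, -0.07155533,  0.19372312]), 'wrist_torque': array([0.04808486, 0.05591723, 0.00161267]), 'grip_force': 0.0, 'opening': 0.085513653702506}
(array([0.31563957, 0.01399323, 1.01413693]), array([ 0.20593756, -0.03954866, -0.97786277]))
(array([ 0.48513082, -0.93931824,  0.61998693]), array([ 0.02091998,  0.88040218, -0.4738262 ]))
```

View pics/top0.png

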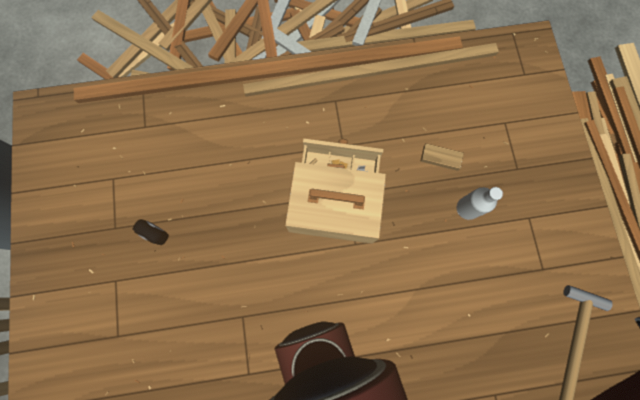

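View pics/side0.png

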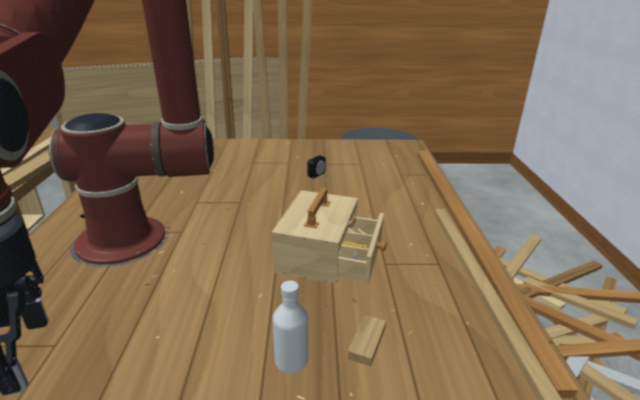

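The top view shows the chest near pixel (337,200), its drawer open away from the robot (top of the image, about +x). The tape is at (150,232), the offcut at (442,156) and the glue at (480,203). The side view shows the drawer open to the right, with the knob near (381,245) and the handle at (317,207).

```bash
python3 - <<'E'
from h import *
a=load('top0')['img'][125:250,270:400]; b=load('side0')['img'][180:285,265:395]
A=cv2.resize(a,None,fx=4.4,fy=4.4,interpolation=3)
cv2.imwrite('pics/ca.png',A[:,:,::-1])
cv2.imwrite('pics/cb.png',cv2.resize(b,None,fx=5,fy=5,interpolation=3)[:,:,::-1])
E
```

```text
(no output)
```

View pics/ca.png

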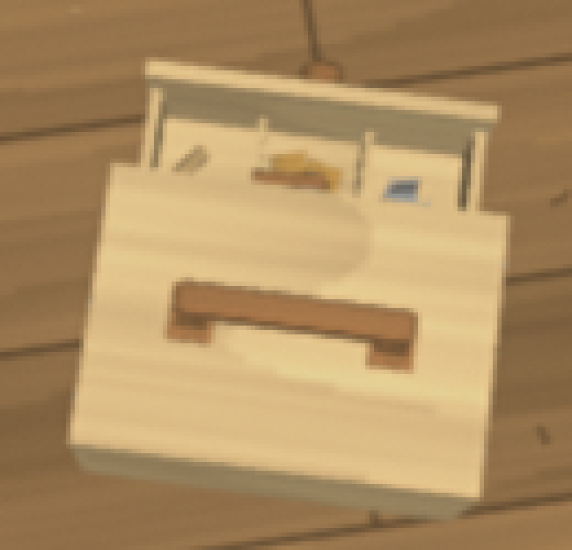

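View pics/cb.png

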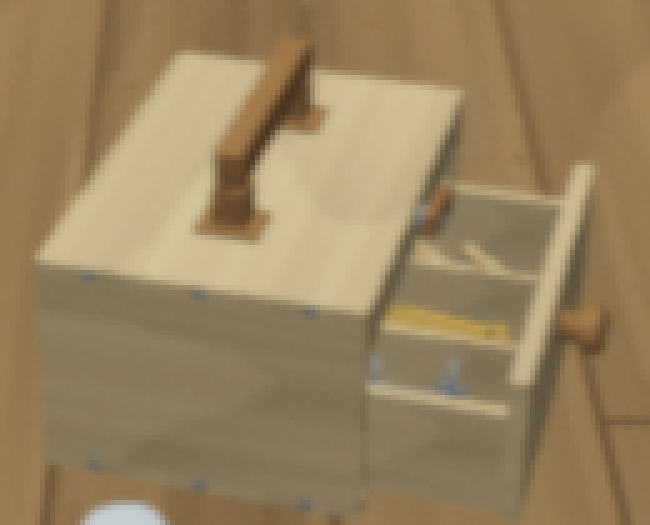

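In the top crop the chest's top corners are at FL(110,163), FR(510,215), BR(481,498) and BL(70,445), with the drawer's front edge from (147,60) to (498,106). In the side crop the corners are at BR(37,262), FR(370,315), FL(462,92) and BL(180,52), the knob face at (603,330) and the button bar at about (435,210).

```bash
python3 - <<'E'
from h import *
from scipy.optimize import least_squares
a=load('top0');b=load('side0')
fa=lambda x,y:(270+(x+.5)/4.4-.5,125+(y+.5)/4.4-.5)
fb=lambda x,y:(265+(x+.5)/5-.5,180+(y+.5)/5-.5)
T={'FL':((110,163),(462,92)),'FR':((510,215),(370,315)),'BR':((481,498),(37,262)),'BL':((70,445),(180,52)),'DL':((147,62),(593,165)),'DR':((498,107),(525,383)),'H-':((415,313),(230,155)),'H+':((178,282),(298,40))}
for k,(p,q) in T.items(): print(k,tri((a,*fa(*p)),(b,*fb(*q))).round(4))
K={'FL':(.075,.105,.11),'FR':(.075,-.105,.11),'BR':(-.075,-.105,.11),'BL':(-.075,.105,.11)}
def mod(P):
    x,y,w,s,h=P; c,n=np.cos(w),np.sin(w); M=np.array([[c,-n],[n,c]])
    L=[(*K[k][:2],h) for k in K]+[(.075+s,.097,h-.028),(.075+s,-.097,h-.028)]
    return [[*(M@l[:2]+[x,y]),l[2]] for l in L]
ks=list(K)+['DL','DR']
def res(P):
    m=mod(P); return np.r_[(proj(a,m)-[fa(*T[k][0]) for k in ks]).ravel(),(proj(b,m)-[fb(*T[k][1]) for k in ks]).ravel()]
s=least_squares(res,[.5,0,0,.06,.11]);print(s.x.round(4),np.abs(s.fun).max(),s.fun.round(1))
x,y,w=s.x[:3];print('knob',tri((a,*fa(322,62)),(b,*fb(603,330))),'front dir',np.cos(w),np.sin(w))
E
```

```text
FL [0.6031 0.0218 0.1093]
FR [ 0.5444 -0.1813  0.1103]
BR [ 0.4008 -0.1393  0.1098]
BL [0.4587 0.0625 0.1104]
DL [ 0.667  -0.006   0.0826]
DR [ 0.6114 -0.1921  0.0833]
H- [ 0.4883 -0.1169  0.1519]
H+ [ 0.5211 -0.0036  0.1517]
[ 0.5018 -0.0591 -0.283   0.068   0.1103] 1.0692246665058747 [ 0.6  0.5 -0.1  0.3  0.   0.5 -0.   0.1  0.1  0.7  0.1  0.6  0.7 -0.4
  0.4 -0.2  0.1 -0.3  0.4 -0.1  0.  -0.   1.1  0.2]
knob [ 0.66168569 -0.10506175  0.05142874] front dir 0.9602279483157349 -0.2792172761011652
```

Request:
step_arm:
  targets:
    - {"travel": [0.45, 0.4, 0], "angular": [0, 0, 0.635], "gripper": 0}
    - {"travel": [0.45, 0.4, 0], "angular": [0, 0, 0.635], "gripper": 0}
    - {"travel": [0.45, 0.4, 0], "angular": [0, 0, 0.635], "gripper": 0}
    - {"travel": [0.45, 0.4, 0], "angular": [0, 0, 0.635], "gripper": 0}
    - {"travel": [0.45, 0.4, 0], "angular": [0, 0, 0.635], "gripper": 0}
    - {"travel": [0.45, 0.4, 0], "angular": [0, 0, 0.635], "gripper": 0}
    - {"travel": [0.45, 0.4, 0], "angular": [0, 0, 0.635], "gripper": 0}
    - {"travel": [0.45, 0.4, 0], "angular": [0, 0, 0.635], "gripper": 0}
    - {"travel": [0.45, 0.4, 0], "angular": [0, 0, 0.635], "gripper": 0}

```text
t: 1.0
tool_pos: [0.4494, -0.3575, 0.2033]
tool_rot: [-2.898, -1.211, 0.001]
contact_force: [0.4, -0.3, -0.0]
opening: 0.0001
grip_force: 0.0
```

Request:
step_arm:
  targets:
    - {"travel": [0.425, 0.4, 0], "angular": [0, 0, 0.635], "gripper": 0}
    - {"travel": [0.425, 0.4, 0], "angular": [0, 0, 0.635], "gripper": 0}
    - {"travel": [0.425, 0.4, 0], "angular": [0, 0, 0.635], "gripper": 0}
    - {"travel": [0.425, 0.4, 0], "angular": [0, 0, 0.635], "gripper": 0}
    - {"travel": [0.425, 0.4, 0], "angular": [0, 0, 0.635], "gripper": 0}
    - {"travel": [0.425, 0.4, 0], "angular": [0, 0, 0.635], "gripper": 0}
    - {"travel": [0.425, 0.4, 0], "angular": [0, 0, 0.635], "gripper": 0}
    - {"travel": [0.425, 0.4, 0], "angular": [0, 0, 0.635], "gripper": 0}
    - {"travel": [0.425, 0.4, 0], "angular": [0, 0, 0.635], "gripper": 0}
    - {"travel": [0.425, 0.4, 0], "angular": [0, 0, 0.635], "gripper": 0}

```text
t: 2.0
tool_pos: [0.7027, -0.1211, 0.2035]
tool_rot: [-2.515, -1.882, 0.002]
contact_force: [-0.0, 0.6, 0.3]
opening: 0.0001
grip_force: 0.0
```

Request:
step_arm:
  targets:
    - {"travel": [0, 0, -0.25], "angular": [0, 0, 0], "gripper": 0}
    - {"travel": [0, 0, -0.25], "angular": [0, 0, 0], "gripper": 0}
    - {"travel": [0, 0, -0.25], "angular": [0, 0, 0], "gripper": 0}
    - {"travel": [0, 0, -0.25], "angular": [0, 0, 0], "gripper": 0}
    - {"travel": [0, 0, -0.25], "angular": [0, 0, 0], "gripper": 0}

```text
t: 2.5
tool_pos: [0.7024, -0.1203, 0.0538]
tool_rot: [-2.514, -1.882, 0.002]
contact_force: [1.0, -0.1, 1.0]
opening: -0.0002
grip_force: 0.0
```

```bash
python3 - <<'E'
from h import *
a=grab('wrist','w1');b=grab('side','s1')
B=cv2.resize(b['img'][170:290,270:430],(640,480),interpolation=3)
cv2.imwrite('pics/m1.png',cv2.resize(np.hstack([a['img'],B[40:440]]),(800,250))[:,:,::-1])
cv2.imwrite('pics/m1.png',cv2.resize(np.vstack([a['img'],B]),(436,600))[:,:,::-1])
o=ctrl.get_obs();print(o['q'],o['tool_pos'],o['contact_force'])
E
```

```text
[-2.72900977e-01  3.71973287e-01  1.49539570e+00 -1.30912312e-04
  1.26771116e+00  1.17919118e-02] [ 0.70591169 -0.12056166  0.05848401] [ 0.37025367 -0.87053985  0.53634095]
```

View pics/m1.png

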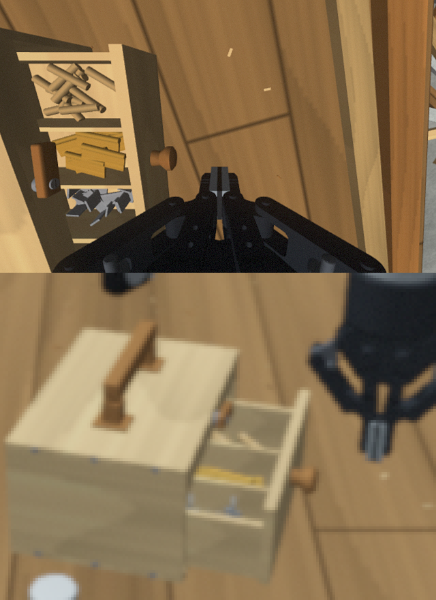

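The wrist view shows the knob at (163,157) to the left of the shut fingertips at (219,175), lined up in y. The side view shows the tip in front of the knob at about its height, with clear space between them.

Request:
step_arm:
  targets:
    - {"travel": [-0.0144, 0.0042, 0], "angular": [0, 0, 0], "gripper": 0}
    - {"travel": [-0.0288, 0.0084, 0], "angular": [0, 0, 0], "gripper": 0}
    - {"travel": [-0.0432, 0.0126, 0], "angular": [0, 0, 0], "gripper": 0}
    - {"travel": [-0.0576, 0.0168, 0], "angular": [0, 0, 0], "gripper": 0}
    - {"travel": [-0.072, 0.021, 0], "angular": [0, 0, 0], "gripper": 0}
    - {"travel": [-0.0864, 0.0252, 0], "angular": [0, 0, 0], "gripper": 0}
    - {"travel": [-0.1008, 0.0294, 0], "angular": [0, 0, 0], "gripper": 0}
    - {"travel": [-0.1152, 0.0336, 0], "angular": [0, 0, 0], "gripper": 0}
    - {"travel": [-0.1296, 0.0378, 0], "angular": [0, 0, 0], "gripper": 0}
    - {"travel": [-0.144, 0.042, 0], "angular": [0, 0, 0], "gripper": 0}

```text
t: 3.6
tool_pos: [0.6166, -0.0934, 0.0538]
tool_rot: [2.513, 1.885, 0.001]
contact_force: [1.6, -0.2, -0.4]
opening: 0.0004
grip_force: 0.5
```

Request:
step_arm:
  targets:
    - {"travel": [-0.0032, 0.0009, 0], "angular": [0, 0, 0], "gripper": 0}
    - {"travel": [-0.0064, 0.0019, 0], "angular": [0, 0, 0], "gripper": 0}
    - {"travel": [-0.0064, 0.0019, 0], "angular": [0, 0, 0], "gripper": 0}

```text
t: 3.9
tool_pos: [0.6131, -0.0926, 0.0538]
tool_rot: [-2.513, -1.885, 0.001]
contact_force: [0.0, 0.0, -0.7]
opening: -0.0002
grip_force: 0.0
```

Request:
step_arm:
  targets:
    - {"travel": [-0.0032, 0.0009, 0], "angular": [0, 0, 0], "gripper": 0}
    - {"travel": [-0.0064, 0.0019, 0], "angular": [0, 0, 0], "gripper": 0}
    - {"travel": [-0.0064, 0.0019, 0], "angular": [0, 0, 0], "gripper": 0}

```text
t: 4.2
tool_pos: [0.6094, -0.0915, 0.0538]
tool_rot: [-2.513, -1.885, 0.0]
contact_force: [0.1, 0.4, 0.0]
opening: -0.0001
grip_force: 0.1
```

```bash
python3 - <<'E'
from h import *
a=grab('wrist','w2');b=grab('top','t2');s=grab('side','s2')
A=cv2.resize(a['img'][:400,0:420],(630,600))
cv2.imwrite('pics/m2.png',np.vstack([cv2.resize(a['img'][100:350,0:400],(640,400)),cv2.resize(s['img'][180:280,265:425],(640,400),interpolation=3)])[::1,:,::-1])
m=cv2.imread('pics/m2.png');cv2.imwrite('pics/m2.png',cv2.resize(m,(480,600)))
o=ctrl.get_obs();print(o['tool_pos'],o['contact_force'])
E
```

```text
[ 0.60946402 -0.09143785  0.05378999] [ 0.80290214 -0.89967695 -0.1198333 ]
```

View pics/m2.png

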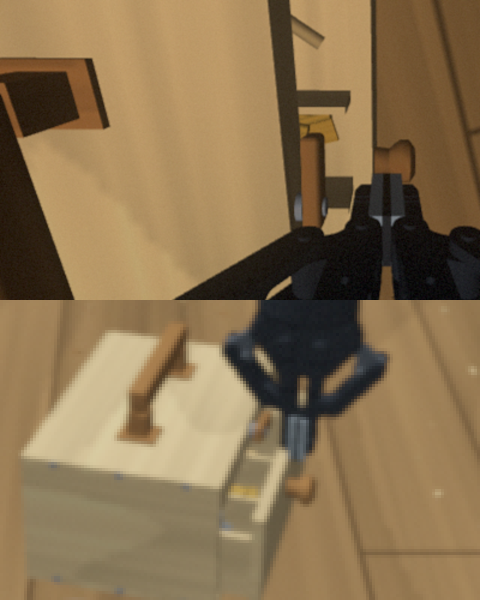

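```bash
python3 - <<'E'
from h import *
a=load('w2');s=load('s2');t=load('t2')
P=[.6094,-.0915,.0538]
f=lambda d,p:proj(d,p).round(0).tolist()
c=np.array([.5018,-.0591]);X=np.array([.960,-.279]);Y=np.array([.279,.960])
L=lambda x,y,z:[*(c+x*X+y*Y),z]
print('chest loc TCP',(np.array(P[:2])-c)@X,(np.array(P[:2])-c)@Y)
for n,d in(('w',a),('s',s)):
    print(n,ray(d,320,200)[0].round(3),'TCP',f(d,P),'TCP+40mm up',f(d,[P[0],P[1],P[2]+.04]))
    for sl in(.0,.02,.03,.04): print(sl,'knobface',f(d,L(.097+sl,0,.05)),'drawer top corners',f(d,[L(.075+sl,.097,.082),L(.075+sl,-.097,.082)]))
    print('pivot',f(d,L(.086,0,.097)),'topFL,FR',f(d,[L(.075,.105,.11),L(.075,-.105,.11)]))
cv2.imwrite('pics/m3.png',np.hstack([cv2.resize(s['img'][200:270,290:370],(400,350),interpolation=3),cv2.resize(a['img'][150:350,200:400],(350,350),interpolation=3)])[:,:,::-1])
E
```

```text
chest loc TCP 0.11233560000000002 -0.0010835999999999867
w [ 0.632 -0.013  0.224] TCP [[322.0, 240.0]] TCP+40mm up [[322.0, 274.0]]
0.0 knobface [[299.0, 236.0]] drawer top corners [[240.0, 72.0], [266.0, 389.0]]
0.02 knobface [[329.0, 236.0]] drawer top corners [[284.0, 72.0], [296.0, 389.0]]
0.03 knobface [[344.0, 236.0]] drawer top corners [[306.0, 72.0], [311.0, 389.0]]
0.04 knobface [[359.0, 236.0]] drawer top corners [[328.0, 72.0], [326.0, 389.0]]
pivot [[271.0, 275.0]] topFL,FR [[217.0, 38.0], [258.0, 444.0]]
s [ 0.485 -0.939  0.62 ] TCP [[364.0, 241.0]] TCP+40mm up [[365.0, 227.0]]
0.0 knobface [[357.0, 241.0]] drawer top corners [[357.0, 209.0], [339.0, 251.0]]
0.02 knobface [[365.0, 243.0]] drawer top corners [[364.0, 210.0], [349.0, 253.0]]
0.03 knobface [[370.0, 243.0]] drawer top corners [[368.0, 211.0], [353.0, 254.0]]
0.04 knobface [[374.0, 244.0]] drawer top corners [[372.0, 211.0], [358.0, 254.0]]
pivot [[354.0, 224.0]] topFL,FR [[358.0, 198.0], [339.0, 243.0]]
```

View pics/m3.png

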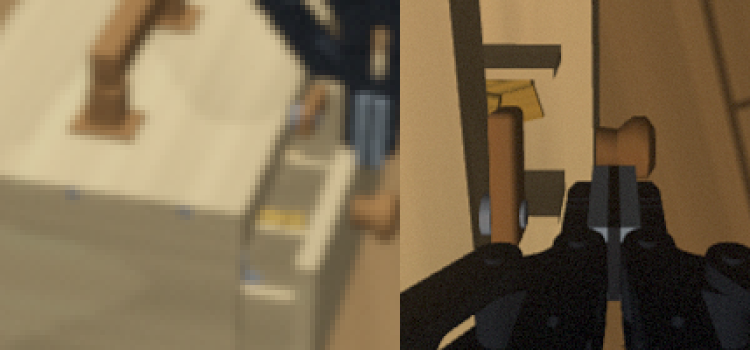

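The side crop shows the fingertip bottom at about (364,233), where the projected TCP is (364,241). The wrist crop shows the tip at about (323,244), with the knob (337,233) below it. So the tip seems to be above the knob and pushing the top of the drawer front, and I'll check its height.

```bash
python3 - <<'E'
from h import *
for w,s,us,P in(('w1','s1',(408,238.6),(.704,-.1205,.0545)),('w2','s2',(364,233),(.6094,-.0915,.0538))):
    a=load(w);b=load(s)
    print(proj(b,P),proj(a,P),tri((a,322,244),(b,*us)),ray(a,320,200)[0])
    for dz in(.01,.02,.03): print(dz,proj(b,[P[0],P[1],P[2]+dz]).round(1),proj(a,[P[0]+.003,P[1]+.0106,P[2]+dz]).round(1))
o=ctrl.get_obs();print(o['q'],o['tool_pos'],o['opening'])
E
```

```text
[[405.87032941 247.88334397]] [[324.45963047 240.49097438]] [ 0.70637424 -0.11297839  0.07537838] [ 0.72553669 -0.04172012  0.22359289]
0.01 [[406.3 244.3]] [[324.5 231.3]]
0.02 [[406.8 240.6]] [[324.6 238.4]]
0.03 [[407.3 236.9]] [[324.7 246.3]]
[[363.58457334 241.13015257]] [[322.08866253 240.39427677]] [ 0.61056757 -0.08507423  0.07228504] [ 0.63209436 -0.01276692  0.22367506]
0.01 [[363.8 237.6]] [[322.  231.2]]
0.02 [[364.1 234. ]] [[322.  238.2]]
0.03 [[364.4 230.4]] [[322.  246.1]]
[-2.69611956e-01  1.67327222e-01  1.75092202e+00  2.33097398e-06
  1.22361045e+00  1.39497398e-02] [ 0.60946402 -0.09143785  0.05378999] 5.3885255724053095e-05
```

Both poses agree that the visible fingertip is about 20 mm behind the reported TCP, so it passed above the knob and pushed the drawer's upper edge. I'll back off, lean the gripper away from the chest, go lower and push the knob itself.

Request:
step_arm:
  targets:
    - {"travel": [0.08, -0.0233, 0], "angular": [0, 0, 0], "gripper": 0}
    - {"travel": [0.08, -0.0233, 0], "angular": [0.155, 0.533, 0], "gripper": 0}
    - {"travel": [0.08, -0.0233, 0], "angular": [0.155, 0.533, 0], "gripper": 0}
    - {"travel": [0.08, -0.0233, 0], "angular": [0.155, 0.533, 0], "gripper": 0}
    - {"travel": [0.08, -0.0233, -0.0417], "angular": [0.155, 0.533, 0], "gripper": 0}
    - {"travel": [0.08, -0.0233, -0.0417], "angular": [0.155, 0.533, 0], "gripper": 0}
    - {"travel": [0.08, -0.0233, -0.0417], "angular": [0.155, 0.533, 0], "gripper": 0}

```text
t: 5.05
tool_pos: [0.6565, -0.1051, 0.028]
tool_rot: [-2.214, -1.661, 0.37]
contact_force: [0.3, -0.7, 0.5]
opening: -0.0001
grip_force: 0.0
```

Request:
step_arm:
  targets:
    - {"travel": [-0.0133, 0.0039, 0], "angular": [0, 0, 0], "gripper": 0}
    - {"travel": [-0.0267, 0.0078, 0], "angular": [0, 0, 0], "gripper": 0}
    - {"travel": [-0.04, 0.0116, 0], "angular": [0, 0, 0], "gripper": 0}
    - {"travel": [-0.0533, 0.0155, 0], "angular": [0, 0, 0], "gripper": 0}
    - {"travel": [-0.0667, 0.0194, 0], "angular": [0, 0, 0], "gripper": 0}
    - {"travel": [-0.08, 0.0233, 0], "angular": [0, 0, 0], "gripper": 0}
    - {"travel": [-0.085, 0.0247, 0], "angular": [0, 0, 0], "gripper": 0}
    - {"travel": [-0.09, 0.0262, 0], "angular": [0, 0, 0], "gripper": 0}
    - {"travel": [-0.09, 0.0262, 0], "angular": [0, 0, 0], "gripper": 0}

```text
t: 5.95
tool_pos: [0.6032, -0.0896, 0.0288]
tool_rot: [-2.215, -1.662, 0.369]
contact_force: [-0.5, 0.6, 0.3]
opening: -0.0
grip_force: 0.0
```

```bash
python3 - <<'E'
from h import *
a=grab('wrist','w4');s=grab('side','s4');o=ctrl.get_obs();print(o['tool_pos'],o['contact_force'])
cv2.imwrite('pics/m4.png',np.hstack([cv2.resize(s['img'][190:270,290:390],(500,400),interpolation=3),cv2.resize(a['img'][100:360,200:395],(300,400),interpolation=3)])[:,:,::-1])
E
```

```text
[ 0.60340578 -0.08972009  0.02862142] [-0.14452444  0.95548799 -0.0436561 ]
```

View pics/m4.png

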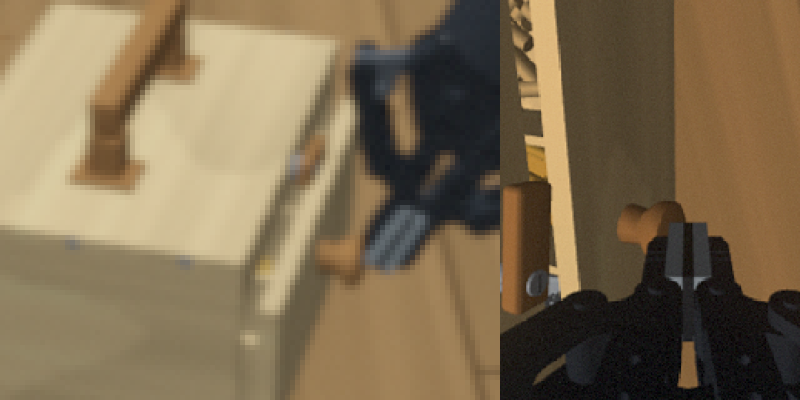

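The fingertip is now on the knob face (side crop about (365,255)), with the drawer out only about 1 cm.

Request:
step_arm:
  targets:
    - {"travel": [-0.0032, 0.0009, 0], "angular": [0, 0, 0], "gripper": 0}
    - {"travel": [-0.0064, 0.0019, 0], "angular": [0, 0, 0], "gripper": 0}
    - {"travel": [-0.0096, 0.0028, 0], "angular": [0, 0, 0], "gripper": 0}
    - {"travel": [-0.0112, 0.0033, 0], "angular": [0, 0, 0], "gripper": 0}
    - {"travel": [-0.0112, 0.0033, 0], "angular": [0, 0, 0], "gripper": 0}

```text
t: 6.55
tool_pos: [0.5965, -0.0877, 0.0287]
tool_rot: [-2.215, -1.662, 0.369]
contact_force: [0.2, -0.8, -1.0]
opening: 0.0
grip_force: 0.1
```

Request:
step_arm:
  targets:
    - {"travel": [-0.0016, 0.0005, 0], "angular": [0, 0, 0], "gripper": 0}
    - {"travel": [-0.0016, 0.0005, 0], "angular": [0, 0, 0], "gripper": 0}

```text
t: 6.75
tool_pos: [0.5958, -0.0874, 0.0288]
tool_rot: [-2.215, -1.662, 0.368]
contact_force: [0.4, -0.2, 0.3]
opening: -0.0004
grip_force: 0.3
```

Request:
step_arm:
  targets:
    - {"travel": [-0.0016, 0.0005, 0], "angular": [0, 0, 0], "gripper": 0}
    - {"travel": [-0.0016, 0.0005, 0], "angular": [0, 0, 0], "gripper": 0}

```text
t: 6.95
tool_pos: [0.5948, -0.0871, 0.0288]
tool_rot: [-2.215, -1.662, 0.368]
contact_force: [0.5, -0.6, -0.4]
opening: -0.0004
grip_force: 0.3
```

Request:
step_arm:
  targets:
    - {"travel": [-0.0016, 0.0005, 0], "angular": [0, 0, 0], "gripper": 0}
    - {"travel": [-0.0016, 0.0005, 0], "angular": [0, 0, 0], "gripper": 0}

```text
t: 7.15
tool_pos: [0.5938, -0.0868, 0.0288]
tool_rot: [-2.215, -1.662, 0.369]
contact_force: [0.7, 0.0, -0.1]
opening: 0.0
grip_force: 0.3
```

Request:
step_arm:
  targets:
    - {"travel": [-0.0016, 0.0005, 0], "angular": [0, 0, 0], "gripper": 0}
    - {"travel": [-0.0016, 0.0005, 0], "angular": [0, 0, 0], "gripper": 0}

```text
t: 7.35
tool_pos: [0.5929, -0.0865, 0.0288]
tool_rot: [-2.215, -1.662, 0.369]
contact_force: [2.1, -0.0, -1.0]
opening: -0.0001
grip_force: 0.3
```

Request:
step_arm:
  targets:
    - {"travel": [-0.0016, 0.0005, 0], "angular": [0, 0, 0], "gripper": 0}
    - {"travel": [-0.0016, 0.0005, 0], "angular": [0, 0, 0], "gripper": 0}

```text
t: 7.55
tool_pos: [0.5919, -0.0862, 0.0288]
tool_rot: [-2.215, -1.662, 0.369]
contact_force: [1.7, -0.7, -0.5]
opening: -0.0001
grip_force: 0.3
```

```bash
python3 - <<'E'
from h import *
a=grab('wrist','w5');s=grab('side','s5');t=grab('top','t5');o=ctrl.get_obs();print(o['tool_pos'],o['contact_force'])
c=lambda d,n:cv2.imread
def ncc(A,B,box):
    x0,y0,x1,y1=box; T=cv2.cvtColor(A[y0:y1,x0:x1],6); S=cv2.cvtColor(B[y0-8:y1+8,x0-8:x1+8],6)
    T=cv2.resize(T,None,fx=4,fy=4,interpolation=2);S=cv2.resize(S,None,fx=4,fy=4,interpolation=2)
    r=cv2.matchTemplate(S,T,5);_,m,_,l=cv2.minMaxLoc(r);return m,(l[0]-32)/4,(l[1]-32)/4
s0=load('side0');t0=load('top0')
print('side handle',ncc(s0['img'],s['img'],(295,180,335,232)),'side bottom',ncc(s0['img'],s['img'],(268,225,345,285)))
print('top',ncc(t0['img'],t['img'],(280,180,392,246)))
cv2.imwrite('pics/m5.png',np.hstack([cv2.resize(s['img'][190:270,290:390],(500,400),interpolation=3),cv2.resize(a['img'][100:360,200:395],(300,400),interpolation=3)])[:,:,::-1])
E
```

```text
[ 0.59189992 -0.0861954   0.02878341] [ 0.40224516 -0.94506592 -0.40712513]
side handle (0.9997878074645996, 0.0, 0.0) side bottom (0.968417763710022, -0.25, 0.0)
top (0.04537886753678322, -8.0, 1.0)
```

Request:
step_arm:
  targets:
    - {"travel": [-0.0016, 0.0005, 0], "angular": [0, 0, 0], "gripper": 0}
    - {"travel": [-0.0016, 0.0005, 0], "angular": [0, 0, 0], "gripper": 0}

```text
t: 7.9
tool_pos: [0.591, -0.0859, 0.0288]
tool_rot: [-2.215, -1.662, 0.369]
contact_force: [0.7, -0.6, -0.3]
opening: -0.0002
grip_force: 0.3
```

Request:
step_arm:
  targets:
    - {"travel": [-0.0016, 0.0005, 0], "angular": [0, 0, 0], "gripper": 0}
    - {"travel": [-0.0016, 0.0005, 0], "angular": [0, 0, 0], "gripper": 0}

```text
t: 8.1
tool_pos: [0.59, -0.0856, 0.0288]
tool_rot: [-2.215, -1.662, 0.369]
contact_force: [0.6, -1.6, 0.4]
opening: 0.0
grip_force: 0.3
```

Request:
step_arm:
  targets:
    - {"travel": [-0.0016, 0.0005, 0], "angular": [0, 0, 0], "gripper": 0}
    - {"travel": [-0.0016, 0.0005, 0], "angular": [0, 0, 0], "gripper": 0}

```text
t: 8.3
tool_pos: [0.589, -0.0853, 0.0288]
tool_rot: [-2.215, -1.662, 0.369]
contact_force: [0.7, -0.7, -0.0]
opening: 0.0
grip_force: 0.3
```

```bash
python3 - <<'E'
from h import *
a=grab('wrist','w6');s=grab('side','s6');o=ctrl.get_obs();print(o['tool_pos'],o['contact_force'])
s0=load('side0')
P=lambda d:d['img'][182:240,295:335].astype(float)
print(np.abs(P(s)-P(s0)).mean(),np.abs(P(s)-P(load('s5'))).mean())
cv2.imwrite('pics/m6.png',np.hstack([cv2.resize(s['img'][190:270,290:390],(500,400),interpolation=3),cv2.resize(a['img'][100:360,200:395],(300,400),interpolation=3)])[:,:,::-1])
E
```

```text
[ 0.58902951 -0.08529325  0.02880066] [ 0.9164904  -0.62301125  0.59391063]
6.9558908045977015 0.5224137931034483
```

View pics/m6.png

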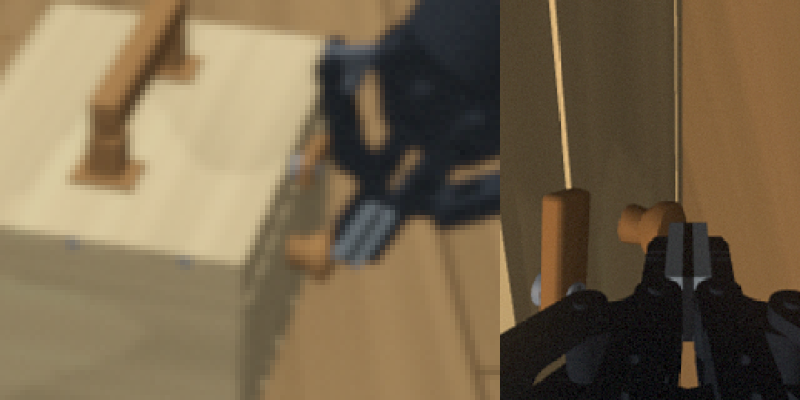

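The side crop shows the tip still on the knob (340,255) and the drawer almost flush. The wrist crop shows only a thin sliver of the drawer's top edge left, and the chest has not shifted.

Request:
step_arm:
  targets:
    - {"travel": [-0.0016, 0.0005, 0], "angular": [0, 0, 0], "gripper": 0}
    - {"travel": [-0.0016, 0.0005, 0], "angular": [0, 0, 0], "gripper": 0}

```text
t: 8.6
tool_pos: [0.5886, -0.0852, 0.0289]
tool_rot: [-2.217, -1.663, 0.367]
contact_force: [2.5, -1.2, -1.0]
opening: -0.0001
grip_force: 1.2
```

Request:
step_arm:
  targets:
    - {"travel": [-0.0016, 0.0005, 0], "angular": [0, 0, 0], "gripper": 0}
    - {"travel": [-0.0016, 0.0005, 0], "angular": [0, 0, 0], "gripper": 0}

```text
t: 8.8
tool_pos: [0.588, -0.0849, 0.0289]
tool_rot: [-2.217, -1.663, 0.367]
contact_force: [4.6, -1.1, -1.4]
opening: 0.0003
grip_force: 2.3
```

Request:
step_arm:
  targets:
    - {"travel": [-0.0016, 0.0005, 0], "angular": [0, 0, 0], "gripper": 0}
    - {"travel": [-0.0016, 0.0005, 0], "angular": [0, 0, 0], "gripper": 0}

```text
t: 9.0
tool_pos: [0.5865, -0.0845, 0.0289]
tool_rot: [-2.216, -1.662, 0.368]
contact_force: [5.0, -0.5, -1.4]
opening: 0.0003
grip_force: 2.4
```

```bash
cat >>h.py <<'E'
def ncc(A,B,box,r=8):
    x0,y0,x1,y1=box; f=lambda I:cv2.resize(cv2.cvtColor(I,6),None,fx=8,fy=8,interpolation=2)
    R=cv2.matchTemplate(f(B['img'][y0-r:y1+r,x0-r:x1+r]),f(A['img'][y0:y1,x0:x1]),5);_,m,_,l=cv2.minMaxLoc(R);return round(m,3),(l[0]-8*r)/8,(l[1]-8*r)/8
E
python3 - <<'E'
from h import *
s=grab('side','s7');a=grab('wrist','w7');s6=load('s6');s5=load('s5')
for n,b in(('handle',(295,182,333,232)),('front bottom',(325,240,345,280)),('knob',(346,232,358,246))):
    print(n,'5-6',ncc(s5,s6,b,5),'6-7',ncc(s6,s,b,5))
o=ctrl.get_obs();print(o['tool_pos'],o['contact_force'])
E
```

```text
handle 5-6 (1.0, 0.0, 0.0) 6-7 (0.999, -0.875, -0.125)
front bottom 5-6 (0.796, -0.625, -0.25) 6-7 (0.992, -1.0, -0.25)
knob 5-6 (0.766, -1.375, -0.25) 6-7 (0.966, -1.0, -0.25)
[ 0.58651142 -0.08445348  0.0288777 ] [ 5.19772558 -1.28290358 -0.56546832]
```

The drawer is home: about 5 N on the knob, and the chest slid about 2 mm. Next I'll work out the tip geometry and the button angle.

```bash
python3 - <<'E'
from h import *
w=load('w6');s=load('s6')
c=np.array([.5018,-.0591]);X=np.array([.960,-.279]);Y=np.array([.279,.960])
loc=lambda p:np.r_[(p[:2]-c)@X,(p[:2]-c)@Y,p[2]].round(4)
L=lambda x,y,z:[*(c+x*X+y*Y),z]
T=np.array([.5890,-.0853,.0288]);print('tcp',loc(T))
R,_=cv2.Rodrigues(np.array([-2.215,-1.662,.369]))
p=tri((w,322,244),(s,360.4,242.4));print('tip',loc(p),'tool frame',(R.T@(p-T)).round(4))
cc,_=ray(w,320,200);print('cam tool',(R.T@(cc-T)).round(4))
# finger tip corners px in wrist: u 309.. from crop 668..708, shut
for uv in((309,244),(335,244)):
    cc,r=ray(w,*uv);rt=R.T@r;ct=R.T@(cc-T)
    for z in(-.03,-.02,-.01,0): print(uv,z,(ct+rt*(z-ct[2])/rt[2]).round(4))
for th in(-.5,-.3,-.1,.1,.2):
    P=[]
    for x in(.078,.086):
        for o in(-.007,.007): P.append(L(x,.031*np.cos(th)-o*np.sin(th)*-1,.097-.031*np.sin(th)+o*np.cos(th)))
    print(th,'end corners wrist',proj(w,P).round(0).tolist())
print('knob face w',proj(w,[L(.097,0,.05),L(.097,.012,.05),L(.097,0,.062)]).round(0).tolist(),'s',proj(s,[L(.097,0,.05),L(.097,0,.062)]).round(0).tolist())
cv2.imwrite('pics/m7.png',np.hstack([cv2.resize(load('w7')['img'][200:330,200:330],(520,520),interpolation=3),cv2.resize(load('s7')['img'][205:255,335:360],(260,520),interpolation=3)])[:,:,::-1])
E
```

```text
tcp [ 0.091  -0.0008  0.0288]
tip [0.1016 0.0059 0.0453] tool frame [ 0.0067  0.0026 -0.0195]
cam tool [ 0.0819 -0.0002 -0.1698]
(309, 244) -0.03 [ 0.0123 -0.0071 -0.03  ]
(309, 244) -0.02 [ 0.0073 -0.0076 -0.02  ]
(309, 244) -0.01 [ 0.0023 -0.0081 -0.01  ]
(309, 244) 0 [-0.0026 -0.0086  0.    ]
(335, 244) -0.03 [ 0.0123  0.0071 -0.03  ]
(335, 244) -0.02 [ 0.0073  0.0076 -0.02  ]
(335, 244) -0.01 [ 0.0023  0.0081 -0.01  ]
(335, 244) 0 [-0.0026  0.0086  0.    ]
-0.5 end corners wrist [[214.0, 240.0], [191.0, 268.0], [229.0, 243.0], [207.0, 273.0]]
-0.3 end corners wrist [[224.0, 231.0], [201.0, 254.0], [239.0, 235.0], [216.0, 258.0]]
-0.1 end corners wrist [[235.0, 226.0], [211.0, 242.0], [249.0, 229.0], [226.0, 246.0]]
0.1 end corners wrist [[244.0, 224.0], [222.0, 233.0], [258.0, 227.0], [237.0, 236.0]]
0.2 end corners wrist [[248.0, 225.0], [227.0, 230.0], [262.0, 227.0], [242.0, 233.0]]
knob face w [[316.0, 255.0], [316.0, 237.0], [306.0, 265.0]] s [[357.0, 241.0], [357.0, 237.0]]
```

Request:
step_arm:
  targets:
    - {"travel": [0.064, -0.0186, 0], "angular": [0, 0, 0], "gripper": 0}
    - {"travel": [0.064, -0.0186, 0.1267], "angular": [0, 0, 0], "gripper": 0}
    - {"travel": [0.064, -0.0186, 0.1267], "angular": [-0.093, -0.32, 0], "gripper": 0}
    - {"travel": [0.064, -0.0186, 0.1267], "angular": [-0.093, -0.32, 0], "gripper": 0}
    - {"travel": [0.0032, 0.0552, 0.1267], "angular": [-0.093, -0.32, 0], "gripper": 0}
    - {"travel": [0.0032, 0.0552, 0.1267], "angular": [-0.093, -0.32, 0], "gripper": 0}
    - {"travel": [0.0032, 0.0552, 0.1267], "angular": [-0.093, -0.32, 0], "gripper": 0}

```text
t: 9.8
tool_pos: [0.5858, -0.0499, 0.1041]
tool_rot: [-2.394, -1.799, 0.161]
contact_force: [0.3, -0.3, 0.4]
opening: -0.0003
grip_force: 0.0
```

```bash
python3 - <<'E'
from h import *
s=grab('side','s8');w=grab('wrist','w8');t=grab('top','t8');o=ctrl.get_obs();print(o['tool_pos'],o['tool_rot'],o['contact_force'])
print(ncc(load('side0'),s,(270,230,335,280),6),ncc(load('side0'),s,(296,184,333,232),6),'top',ncc(load('top0'),t,(284,190,392,244),6))
E
```

```text
[ 0.58852083 -0.05184489  0.10480604] [-2.39828564 -1.79864702  0.15802779] [0.33419447 0.32101348 0.00937013]
(0.999, -0.5, -0.125) (0.999, -0.875, -0.125) top (0.127, 6.0, 1.375)
```

Request:
step_arm:
  targets:
    - {"travel": [0, 0, -0.03], "angular": [0, 0, 0], "gripper": 0}
    - {"travel": [0, 0, -0.0517], "angular": [0, 0, 0], "gripper": 0}
    - {"travel": [0, 0.0003, -0.0665], "angular": [0, 0, 0], "gripper": 0}
    - {"travel": [-0.0006, -0.002, -0.073], "angular": [0, 0, 0], "gripper": 0}
    - {"travel": [-0.0012, -0.0038, -0.078], "angular": [0, 0, 0], "gripper": 0}
    - {"travel": [-0.0022, -0.0075, -0.083], "angular": [0, 0, 0], "gripper": 0}
    - {"travel": [-0.0033, -0.0115, -0.0873], "angular": [0, 0, 0], "gripper": 0}
    - {"travel": [-0.0047, -0.0165, -0.0905], "angular": [0, 0, 0], "gripper": 0}
    - {"travel": [-0.0063, -0.0217, -0.0933], "angular": [0, 0, 0], "gripper": 0}
    - {"travel": [-0.0063, -0.0217, -0.0933], "angular": [0, 0, 0], "gripper": 0}

```text
t: 10.95
tool_pos: [0.5845, -0.0646, 0.0488]
tool_rot: [-2.399, -1.799, 0.156]
contact_force: [1.1, 0.4, -0.7]
opening: 0.0
grip_force: 0.7
```

```bash
python3 - <<'E'
from h import *
s=grab('side','s9');w=grab('wrist','w9');o=ctrl.get_obs();print(o['tool_pos'],o['contact_force'],o['grip_force'],o['opening'])
print(ncc(load('s8'),s,(270,230,335,280),6),ncc(load('s8'),s,(296,184,333,232),6))
# brown (button) mask in wrist left of fingers: rows/cols
I=w['img'];h=cv2.cvtColor(I,cv2.COLOR_RGB2HSV).astype(int)
m=((h[...,1]>140)&(h[...,2]>60)&(h[...,0]<16)).astype(np.uint8)
n,_,st,ce=cv2.connectedComponentsWithStats(m)
for i in range(1,n):
    if st[i,4]>40: print(st[i],ce[i].round(0))
E
```

```text
[ 0.58444377 -0.06452082  0.04891313] [ 0.74452991  1.02351528 -1.75861274] 0.5440880889364053 -2.213973077136527e-05
(0.999, -0.125, 0.0) (0.999, 0.0, 0.0)
[162   0  15  11  60] [169.   4.]
[176   0  20  30 123] [186.  12.]
[284   0  19  23 127] [293.  12.]
[600   0  24  13  94] [612.   6.]
[318   3  18  17  63] [328.  11.]
[225   9  34  19 148] [242.  18.]
[569  11  18  17  54] [576.  20.]
[104  15  12  16  68] [109.  24.]
[331  22  14  13  48] [337.  28.]
[97 24 30 19 96] [113.  34.]
[334  25  21  18  54] [345.  35.]
[566  25  13  10  41] [572.  30.]
[192  27  15  20  66] [200.  37.]
[172  32  18  16  83] [180.  39.]
[291  32  15  16  56] [298.  40.]
[241  34  23  21 122] [253.  45.]
[465  36  17  18  63] [474.  45.]
[431  39  33  46 237] [444.  63.]
[486  39  18  22  90] [493.  49.]
[413  40  18  18  65] [423.  48.]
[367  43  16  16  52] [374.  51.]
[84 44 21 21 78] [94. 53.]
[288  45  22  28 126] [299.  58.]
[575  44   8  22  52] [579.  54.]
[320  47  10  15  41] [324.  55.]
[ 3 52 16 12 50] [10. 57.]
[252  52  14  17  52] [258.  59.]
[418  55  18  20  57] [425.  65.]
[470  61  
[... 1198 characters left out ...]
 13  46] [479. 254.]
[429 258  16  21  67] [437. 268.]
[484 259  12  16  60] [490. 268.]
[502 271  12  23  50] [507. 283.]
[357 275  20  10  41] [368. 279.]
[484 276  14  11  48] [491. 281.]
[422 287  12  19  43] [428. 295.]
[504 295  10  19  42] [508. 305.]
[580 299  23  16  90] [591. 308.]
[480 303  28  27 161] [492. 316.]
[495 303  12  13  41] [501. 309.]
[445 307  14  16  41] [452. 315.]
[603 306  14  11  45] [609. 311.]
[  5 314  18  15  58] [ 13. 321.]
[521 318  21  18  54] [530. 328.]
[495 321  26  22 103] [509. 332.]
[  0 329  20  12  46] [  9. 336.]
[594 339  13  19  51] [600. 346.]
[534 359  12  14  45] [539. 365.]
[611 365  10  21  42] [614. 373.]
[  6 382  12  11  44] [ 11. 387.]
```

Request:
step_arm:
  targets:
    - {"travel": [0.08, -0.0233, 0], "angular": [0, 0, 0], "gripper": 0}
    - {"travel": [0.16, -0.0465, 0], "angular": [0, 0, 0], "gripper": 0}
    - {"travel": [0.16, -0.0465, 0.1], "angular": [0.155, 0.533, 0], "gripper": 0}
    - {"travel": [0.16, -0.0465, 0.1], "angular": [0.155, 0.533, 0], "gripper": 0}
    - {"travel": [0.16, -0.0465, 0.1], "angular": [0.155, 0.533, 0], "gripper": 0}
    - {"travel": [0.16, -0.0465, 0.1], "angular": [0.155, 0.533, 0], "gripper": 0}
    - {"travel": [0.16, -0.0465, 0.1], "angular": [0.155, 0.533, 0], "gripper": 0}

```text
t: 11.75
tool_pos: [0.6797, -0.0924, 0.1063]
tool_rot: [-2.086, -1.565, 0.496]
contact_force: [-0.3, -0.8, -0.3]
opening: 0.0001
grip_force: 0.0
```

```bash
python3 - <<'E'
from h import *
w=grab('wrist','w10');s=grab('side','s10');t=grab('top','t10')
c=np.array([.4999,-.0585]);X=np.array([.960,-.279]);Y=np.array([.279,.960])
L=lambda x,y,z:[*(c+x*X+y*Y),z]
p=proj(w,[L(.086,0,.097),L(.086,0,.066),L(.097,0,.05),L(.075,.105,.11),L(.075,-.105,.11)]).round(0);print(p.tolist())
print(ncc(load('top0'),t,(284,190,380,244),6),ncc(load('side0'),s,(270,230,335,280),6))
E
```

```text
[[239.0, 227.0], [265.0, 217.0], [284.0, 215.0], [203.0, 102.0], [231.0, 327.0]]
(0.075, -1.375, -1.125) (0.998, -0.5, 0.0)
```

```bash
python3 - <<'E'
from h import *
w=load('w10')['img'];s=load('s10')['img'];t=load('t10')['img']
A=cv2.resize(w[170:290,190:350],(800,600),interpolation=3)
A[360:,520:]=cv2.resize(s[205:265,320:390],(280,240),interpolation=3)
cv2.imwrite('pics/m8.png',A[:,:,::-1])
E
```

```text
(no output)
```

View pics/m8.png

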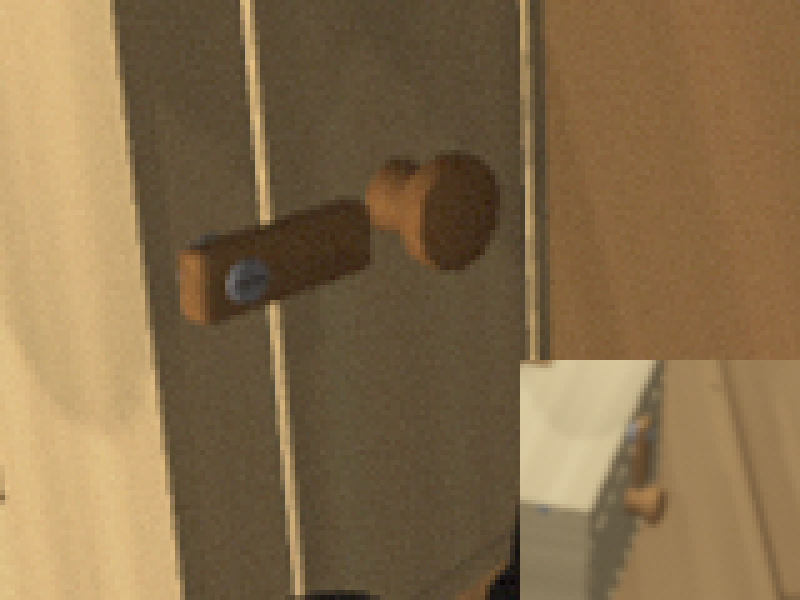

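The crop shows the drawer flush, with the button lying down across the seam: screw at (248,281), end middle at about (367,234). I'll get the angle from the projection.

```bash
python3 - <<'E'
from h import *
w=load('w10')
c=np.array([.4999,-.0585]);X=np.array([.960,-.279]);Y=np.array([.279,.960])
L=lambda x,y,z:[*(c+x*X+y*Y),z]
f=lambda p:((np.array(p)-[190,170]+.5)*5-.5).round(0).tolist()
print('pivot',f(proj(w,L(.086,0,.097))[0]),'knob',f(proj(w,L(.097,0,.05))[0]))
for th in(1.35,1.45,1.57,1.65,1.75):
    u=np.array([np.cos(th),-np.sin(th)]);n=np.array([-u[1],u[0]])
    P=[L(.086,*(np.array([0,.097])+a*u+b*n)) for a,b in((.031,0),(.031,.007),(.031,-.007),(-.009,.007),(-.009,-.007))]
    print(th,[f(q) for q in proj(w,P)])
E
```

```text
pivot [249.0, 289.0] knob [474.0, 225.0]
1.35 [[371.0, 206.0], [363.0, 174.0], [379.0, 236.0], [198.0, 282.0], [220.0, 349.0]]
1.45 [[374.0, 220.0], [368.0, 187.0], [379.0, 252.0], [200.0, 276.0], [216.0, 346.0]]
1.57 [[376.0, 237.0], [374.0, 204.0], [378.0, 271.0], [203.0, 268.0], [211.0, 343.0]]
1.65 [[377.0, 249.0], [376.0, 215.0], [377.0, 283.0], [205.0, 264.0], [208.0, 340.0]]
1.75 [[376.0, 265.0], [378.0, 230.0], [374.0, 299.0], [209.0, 258.0], [205.0, 336.0]]
```

The button is at about 1.58 rad. Next is the handle, first hovering above it with the gripper open and upright.

Request:
step_arm:
  targets:
    - {"travel": [0, 0, 0.2], "angular": [-0.217, -0.747, 0], "gripper": 0}
    - {"travel": [0, 0, 0.2], "angular": [-0.217, -0.747, 0], "gripper": 0}
    - {"travel": [0, 0, 0.2], "angular": [-0.217, -0.747, 0], "gripper": 1}
    - {"travel": [-0.3013, 0.0563, 0.2], "angular": [-0.217, -0.747, 0], "gripper": 1}
    - {"travel": [-0.3013, 0.0563, 0.2], "angular": [-0.217, -0.747, 0], "gripper": 1}
    - {"travel": [-0.3013, 0.0563, 0.2], "angular": [-0.217, -0.747, 0], "gripper": 1}
    - {"travel": [-0.3013, 0.0563, 0.2], "angular": [-0.217, -0.747, 0], "gripper": 1}
    - {"travel": [-0.3013, 0.0563, 0.2], "angular": [-0.217, -0.747, 0], "gripper": 1}
    - {"travel": [-0.3013, 0.0563, 0.2], "angular": [-0.217, -0.747, 0], "gripper": 1}
    - {"travel": [-0.3013, 0.0563, 0.2], "angular": [-0.217, -0.747, 0], "gripper": 1}

```text
t: 12.9
tool_pos: [0.5002, -0.0586, 0.2306]
tool_rot: [2.51, 1.883, 0.005]
contact_force: [0.9, 0.2, -0.3]
opening: 0.0855
grip_force: 0.0
```

```bash
python3 - <<'E'
from h import *
from scipy.spatial.transform import Rotation as Ro
w=grab('wrist','w11');o=ctrl.get_obs();print(o['tool_pos'],o['contact_force'],o['opening'])
M=Ro.from_rotvec(o['tool_rot']).as_matrix();print(M.round(4))
# brown handle bar in wrist image
h=cv2.cvtColor(w['img'],cv2.COLOR_RGB2HSV).astype(int)
print('pred bar mid',proj(w,[[.4999,-.0585,.152]]).round(1))
c=np.array([.4999,-.0585]);X=np.array([.960,-.279]);Y=np.array([.279,.960])
for y in(-.05,.0,.05):
    p=np.array([[*(c+x*X+y*Y),.152] for x in(-.008,.008)]);q=proj(w,p);print('pred edges',q.round(1).tolist())
    v=int(round(q[:,1].mean()));row=w['img'][v,int(q[0,0])-20:int(q[1,0])+21].astype(int);print(v,int(q[0,0])-20,(row[:,0]-row[:,2]).tolist() , row[::4,0].tolist())
E
```

```text
[ 0.50049429 -0.0586432   0.23023823] [-0.31298074 -0.1897787   0.18424519] 0.0858498077197936
[[ 2.796e-01  9.601e-01  3.500e-03]
 [ 9.601e-01 -2.796e-01 -8.000e-04]
 [ 2.000e-04  3.600e-03 -1.000e+00]]
pred bar mid [[321.3 203.1]]
pred edges [[313.1, 251.7], [329.5, 251.6]]
252 293 [77, 82, 84, 85, 79, 81, 78, 82, 80, 83, 82, 84, 83, 84, 84, 82, 82, 81, 85, 70, 83, 86, 82, 84, 86, 86, 86, 87, 82, 85, 82, 82, 84, 64, 58, 49, 76, 80, 82, 84, 85, 83, 81, 79, 81, 85, 82, 83, 83, 83, 84, 84, 83, 79, 80, 79, 78] [177, 189, 190, 190, 191, 132, 132, 135, 133, 175, 189, 187, 190, 186, 177]
pred edges [[312.6, 203.1], [329.9, 203.0]]
203 292 [81, 78, 77, 79, 80, 78, 81, 82, 79, 85, 81, 84, 84, 87, 88, 86, 87, 85, 83, 84, 70, 84, 84, 88, 83, 88, 89, 82, 82, 86, 87, 81, 82, 85, 82, 66, 47, 60, 77, 83, 81, 84, 85, 84, 84, 87, 82, 83, 83, 83, 83, 79, 77, 80, 77, 78, 79, 78] [175, 186, 196, 196, 190, 145, 134, 133, 132, 81, 193, 189, 191, 185, 172]
pred edges [[312.0, 148.3], [330.5, 148.3]]
148 292 [79, 83, 84, 87, 85, 84, 85, 84, 83, 85, 82, 84, 79, 81, 84, 93, 97, 92, 91, 90, 78, 82, 85, 88, 81, 86, 85, 84, 83, 84, 85, 84, 85, 80, 78, 75, 59, 41, 89, 96, 87, 91, 90, 87, 77, 82, 83, 83, 82, 86, 83, 85, 82, 84, 83, 83, 83, 81, 80] [184, 186, 182, 179, 143, 124, 128, 130, 129, 100, 142, 177, 187, 188, 188]
```

The handle's edges lie within 1 mm of the prediction (columns 312 to 328). Descend.

Request:
step_arm:
  targets:
    - {"travel": [0, 0, -0.06], "angular": [0, 0, 0], "gripper": 1}
    - {"travel": [0, 0, -0.12], "angular": [0, 0, 0], "gripper": 1}
    - {"travel": [0, 0, -0.16], "angular": [0, 0, 0], "gripper": 1}
    - {"travel": [0, 0, -0.19], "angular": [0, 0, 0], "gripper": 1}
    - {"travel": [0, 0, -0.21], "angular": [0, 0, 0], "gripper": 1}
    - {"travel": [0, 0, -0.224], "angular": [0, 0, 0], "gripper": 1}
    - {"travel": [0, 0, -0.224], "angular": [0, 0, 0], "gripper": 1}

```text
t: 13.65
tool_pos: [0.4995, -0.0584, 0.0936]
tool_rot: [-2.512, -1.885, 0.001]
contact_force: [0.4, -0.5, 0.1]
opening: 0.0854
grip_force: 0.0
```

Request:
step_arm:
  squeeze: 40
  targets:
    - {"travel": [0, 0, 0], "angular": [0, 0, 0], "gripper": 0.5}
    - {"travel": [0, 0, 0], "angular": [0, 0, 0], "gripper": 0.4}
    - {"travel": [0, 0, 0], "angular": [0, 0, 0], "gripper": 0.32}
    - {"travel": [0, 0, 0], "angular": [0, 0, 0], "gripper": 0.26}
    - {"travel": [0, 0, 0], "angular": [0, 0, 0], "gripper": 0.26}

```text
t: 14.15
tool_pos: [0.4998, -0.0585, 0.0948]
tool_rot: [2.512, 1.885, 0.002]
contact_force: [0.6, -0.7, 0.3]
opening: 0.0221
grip_force: 0.0
```

Request:
step_arm:
  squeeze: 40
  targets:
    - {"travel": [0, 0, 0], "angular": [0, 0, 0], "gripper": 0}
    - {"travel": [0, 0, 0], "angular": [0, 0, 0], "gripper": 0}
    - {"travel": [0, 0, 0], "angular": [0, 0, 0], "gripper": 0}
    - {"travel": [0, 0, 0], "angular": [0, 0, 0], "gripper": 0}

```text
t: 14.55
tool_pos: [0.4994, -0.0584, 0.0948]
tool_rot: [-2.513, -1.885, -0.0]
contact_force: [-4.9, 1.2, 5.3]
opening: 0.0154
grip_force: 40.3
```

```bash
python3 - <<'E'
from h import *
o=ctrl.get_obs();print(o['tool_pos'],o['contact_force'],o['opening'],o['grip_force'],o['wrist_torque'])
s=grab('side','s12');print(ncc(load('s10'),s,(270,232,335,280),6))
c=np.array([.4999,-.0585]);X=np.array([.960,-.279]);Y=np.array([.279,.960])
print(proj(s,[[*(c+x*X-.011*Y),z] for x,z in((.01,.152),(.01,.132),(.01,.122),(.01,.11),(-.01,.122))]).round(1).tolist())
print(s['img'][190:232:2,300:334:3,0])
E
```

```text
[ 0.49937498 -0.05836759  0.09475421] [-4.93721483  1.2051901   5.30386502] 0.015368466444046307 40.29974699020386 [ 0.17550127  0.64558689 -0.18694968]
(0.999, 0.0, 0.0)
[[320.3, 200.4], [320.2, 208.1], [320.1, 211.8], [320.1, 216.3], [311.8, 210.6]]
[[ 48  33  30  29  30 140 146  33  26  46  34  27]
 [156 142  54  30  33 164 157  34  29  31  29  55]
 [208 206 157  29  30 168 160  42  27  34  34 139]
 [210 207 195  68  69 147 158  47  28 136 147 207]
 [208 207 199  63  74 162 148  86  31 184 211 212]
 [206 207 198  62 128 166 130  83  29 181 208 212]
 [207 207 197  67 160 164  99  82  27 152 201 212]
 [207 206 198 101 167 152  74  80  34 151 208 211]
 [207 205 199 150 166 119  70  79  69 180 209 207]
 [206 206 199 168 160  86 109  80 146 206 209 205]
 [204 205 185 156 138  89 169 119 200 206 207 203]
 [205 202 175 110  99 138 208 204 205 206 205 201]
 [205 203 180 103  95 188 213 213 204 206 201 201]
 [203 207 183 104 104 191 213 214 206 204 198 201]
 [207 213 166 120 124 187 214 214 212 202 198 201]
 [211 214 153 107 101 185 213 213 213 201 197 199]
 [213 208 137 107 100 157 198 213 214 206 199 198]
 [214 186 141 115 111 161 197 213 212 207 207 206]
 [214 179 156 150 155 164 210 214 210 208 208 212]
 [214 212 208 202 196 190 212 213 207 208 208 213]
 [214 211 210 212 214 212 212 211 206 207 210 213]]
```

Request:
step_arm:
  squeeze: 80
  targets:
    - {"travel": [0, 0, 0], "angular": [0, 0, 0], "gripper": 0}
    - {"travel": [0, 0, 0], "angular": [0, 0, 0], "gripper": 0}
    - {"travel": [0, 0, 0.002], "angular": [0, 0, 0], "gripper": 0}
    - {"travel": [0, 0, 0.005], "angular": [0, 0, 0], "gripper": 0}
    - {"travel": [0, 0, 0.009], "angular": [0, 0, 0], "gripper": 0}
    - {"travel": [0, 0, 0.014], "angular": [0, 0, 0], "gripper": 0}
    - {"travel": [0, 0, 0.017], "angular": [0, 0, 0], "gripper": 0}
    - {"travel": [0, 0, 0.018], "angular": [0, 0, 0], "gripper": 0}
    - {"travel": [0, 0, 0.018], "angular": [0, 0, 0], "gripper": 0}

```text
t: 15.5
tool_pos: [0.4996, -0.0584, 0.1053]
tool_rot: [2.512, 1.885, 0.001]
contact_force: [0.5, -0.2, -8.2]
opening: 0.0148
grip_force: 78.1
```

```bash
python3 - <<'E'
from h import *
o=ctrl.get_obs();print(o['tool_pos'],o['tool_rot'],o['contact_force'],o['opening'],o['grip_force'],o['wrist_torque'])
s=grab('side','s13');a=load('s12')
for b in((270,232,300,275),(310,240,338,280),(325,205,350,235)):print(ncc(a,s,b,8))
E
```

```text
[ 0.49961631 -0.05844157  0.10526027] [2.51248781e+00 1.88504655e+00 1.07414095e-03] [ 0.5061334  -0.16137242 -8.23329705] 0.01477931136827299 78.05881977081299 [ 0.03067009 -0.0260889   0.0230388 ]
(0.997, 0.375, -3.875)
(0.989, 0.375, -4.125)
(0.998, 0.25, -3.75)
```

Lifted and level: 8.2 N, negligible moment, both ends risen equally. Now up to 10 cm.

Request:
step_arm:
  targets:
    - {"travel": [0, 0, 0.004], "angular": [0, 0, 0], "gripper": 0}
    - {"travel": [0, 0, 0.014], "angular": [0, 0, 0], "gripper": 0}
    - {"travel": [0, 0, 0.03], "angular": [0, 0, 0], "gripper": 0}
    - {"travel": [0, 0, 0.05], "angular": [0, 0, 0], "gripper": 0}
    - {"travel": [0, 0, 0.074], "angular": [0, 0, 0], "gripper": 0}
    - {"travel": [0, 0, 0.098], "angular": [0, 0, 0], "gripper": 0}
    - {"travel": [0, 0, 0.119], "angular": [0, 0, 0], "gripper": 0}
    - {"travel": [0, 0, 0.136], "angular": [0, 0, 0], "gripper": 0}
    - {"travel": [0, 0, 0.146], "angular": [0, 0, 0], "gripper": 0}
    - {"travel": [0, 0, 0.15], "angular": [0, 0, 0], "gripper": 0}

```text
t: 16.55
tool_pos: [0.4999, -0.0585, 0.1962]
tool_rot: [2.512, 1.885, 0.002]
contact_force: [-0.8, -0.4, -7.4]
opening: 0.0145
grip_force: 78.2
```

Request:
step_arm:
  targets:
    - {"travel": [0, 0, 0], "angular": [0, 0, 0], "gripper": 0}
    - {"travel": [0, 0, 0], "angular": [0, 0, 0], "gripper": 0}
    - {"travel": [0, 0, 0], "angular": [0, 0, 0], "gripper": 0}
    - {"travel": [0, 0, 0], "angular": [0, 0, 0], "gripper": 0}
    - {"travel": [0, 0, 0], "angular": [0, 0, 0], "gripper": 0}
    - {"travel": [0, 0, 0], "angular": [0, 0, 0], "gripper": 0}
    - {"travel": [0, 0, 0], "angular": [0, 0, 0], "gripper": 0}
    - {"travel": [0, 0, 0], "angular": [0, 0, 0], "gripper": 0}
    - {"travel": [0, 0, 0], "angular": [0, 0, 0], "gripper": 0}
    - {"travel": [0, 0, 0], "angular": [0, 0, 0], "gripper": 0}

```text
t: 17.55
tool_pos: [0.4996, -0.0584, 0.1952]
tool_rot: [2.513, 1.885, 0.001]
contact_force: [1.1, -0.1, -8.9]
opening: 0.0147
grip_force: 78.2
```

Request:
step_arm:
  targets:
    - {"travel": [0, 0, 0], "angular": [0, 0, 0], "gripper": 0}
    - {"travel": [0, 0, 0], "angular": [0, 0, 0], "gripper": 0}
    - {"travel": [0, 0, 0], "angular": [0, 0, 0], "gripper": 0}
    - {"travel": [0, 0, 0], "angular": [0, 0, 0], "gripper": 0}
    - {"travel": [0, 0, 0], "angular": [0, 0, 0], "gripper": 0}
    - {"travel": [0, 0, 0], "angular": [0, 0, 0], "gripper": 0}
    - {"travel": [0, 0, 0], "angular": [0, 0, 0], "gripper": 0}
    - {"travel": [0, 0, 0], "angular": [0, 0, 0], "gripper": 0}
    - {"travel": [0, 0, 0], "angular": [0, 0, 0], "gripper": 0}
    - {"travel": [0, 0, 0], "angular": [0, 0, 0], "gripper": 0}

```text
t: 18.55
tool_pos: [0.4996, -0.0584, 0.1952]
tool_rot: [2.513, 1.885, 0.001]
contact_force: [0.5, 0.1, -7.9]
opening: 0.0146
grip_force: 78.2
```

Request:
step_arm:
  targets:
    - {"travel": [0, 0, 0], "angular": [0, 0, 0], "gripper": 0}
    - {"travel": [0, 0, 0], "angular": [0, 0, 0], "gripper": 0}
    - {"travel": [0, 0, 0], "angular": [0, 0, 0], "gripper": 0}
    - {"travel": [0, 0, 0], "angular": [0, 0, 0], "gripper": 0}
    - {"travel": [0, 0, 0], "angular": [0, 0, 0], "gripper": 0}
    - {"travel": [0, 0, 0], "angular": [0, 0, 0], "gripper": 0}
    - {"travel": [0, 0, 0], "angular": [0, 0, 0], "gripper": 0}

```text
t: 19.25
tool_pos: [0.4996, -0.0584, 0.1952]
tool_rot: [2.513, 1.885, 0.001]
contact_force: [-0.3, 0.6, -8.2]
opening: 0.015
grip_force: 78.2
```

```bash
python3 - <<'E'
from h import *
o=ctrl.get_obs();print(o['t'],o['tool_pos'],o['tool_rot'],o['contact_force'],o['opening'],o['grip_force'],o['wrist_torque'])
s=grab('side','s14');a=load('s12')
# predicted shift of chest corners for a 100 mm level lift vs matched
c=np.array([.4999,-.0585]);X=np.array([.960,-.279]);Y=np.array([.279,.960])
for n,(x,y,z),b in(('backBottom',(-.06,-.105,.03),24),('frontBottom',(.06,-.105,.03),24),('knobarea',(.097,0,.05),14)):
    P=np.array([*(c+x*X+y*Y),z]);q=proj(a,P)[0];d=proj(s,P+[0,0,.1])[0]-q
    x0,y0=(q-b/2).astype(int);M=np.float32([[1,0,-d[0]],[0,1,-d[1]]])
    S=dict(img=cv2.warpAffine(s['img'],M,(640,400)));print(n,d.round(1),ncc(a,S,(x0,y0,x0+b,y0+b),8))
E
```

```text
19.25 [ 0.49958675 -0.05843907  0.19522532] [2.51259210e+00 1.88507274e+00 9.02918279e-04] [-0.34974529  0.59326336 -8.19965789] 0.01495542187250806 78.20937037467957 [-0.0298396  -0.02521849  0.00207246]
backBottom [ -1.5 -37.6] (0.727, -2.625, -0.625)
frontBottom [  1.1 -38.3] (0.93, 0.875, 0.5)
knobarea [  2.3 -36.9] (0.975, 0.0, -0.125)
```

The chest is held steady and level, about 10 cm up, and has been for well over two seconds. Handing in.

```bash
python3 -c "
from station import ctrl
print(ctrl.finish_job())"
```

```text
the job is handed in; nothing more can be done
None
```

The drawer is shut, the turn-button is straight down (about 1.58 rad), and the chest is held level by its handle about 10 cm up, handed in at 19.3 s; the chest slid about 2 mm as the drawer closed.

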